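Clamp a jar in the vice of a one-handed prep board

ROBOT

A 6-joint arm with a two-finger parallel gripper is mounted at the origin on a cart in front of the work surface, level with it; the furniture and walls round the work are solid. World frame = base frame: x ahead of the robot, y to its left, z up, the work surface at z = 0. Lengths are in m, angles in rad, forces in N, time in s.
With the tool pointing down it reaches from about 0.225 to 0.875 m from the base axis. Payload 3.4 kg.
Tool frame: the origin (TCP) lies on the centre line of the jaws, within the pads' length; the fingertips stand 22 mm ahead of it and the grasp point (between the pads) lies 3 mm ahead of it; z points along the fingers, y is the line along which they close (so a half turn about z gives the same grasp; the last joint's range is limited). The gripper opens to 85 mm and grips with 20 to 120 N. Pads are 22 mm wide; open, the fingers measure 114 mm over their backs; the gripper's body (76 mm by 85 mm) begins 54 mm behind the grasp point. The pads swing forward as they close: fully open they stand 13 mm farther back than shut.
Start: joints at [-1.394, 0.276, 1.505, -0, 1.361, -0.121], TCP at [0.169, -0.55, 0.229] pointing down, gripper open.
Joint ranges: [-2.89, 2.89], [-0.75, 2.08], [0.22, 2.7], [-1.18, 4.32], [0.11, 2.71], [-2.7, 2.7]. Speed limits (rad/s): [2.57, 2.57, 3.14, 3.14, 3.14, 3.14].

INTERFACE

Orientations are given as a unit quaternion [w, x, y, z].
In Python, from rig import manip gives the robot as it stands.
- The arm moves only by the shell command python3 steer.py 'ROWS' [OPENING] [FORCE]. ROWS is a JSON list of rows, 1 to 5 of them, each an object with the fields d (a list: dx, dy, dz in shares of 1000 mm (1.0 is 1000 mm)), rz (a turn about the tool's z in parts of the range, where 1.0 means 45 degrees); a field left out counts as zero; each row shifts and turns the commanded pose from where the row before left it, along the tool's axes as they then stand; what a row does not reach is not made up. A row lasts 1/12 s, in which the tool goes at most 0.0417 m and 0.125 rad, less where a joint would pass 70% of its speed; a pose out of reach is approached as far as the arm can. OPENING is the finger opening in m, set as the command begins (- or left out keeps the last). The fingers move at their own pace and stop on an object; FORCE is the grip in N (left out, the last holds). Time passes only in rows, so rows that do not move let the fingers close. It prints the time, the measured TCP pose, the force, the opening and the grip force at its end. Shift and turn numbers lie between -1 and 1, and a call with a number outside is refused. Input that does not fit is refused with a message, and nothing moves.
- manip.get_state(): the state, without advancing time (a new reading comes with each control period).
- manip.get_image(name): name is "scene" or "top" or "wrist"; returns a dict with "img" (384x512x3 uint8, red, green, blue), "camera_matrix" (3x3 intrinsics, pixels), "T" (4x4, takes a point from camera to world coordinates); the wrist camera has in their place "hand_eye" (4x4, takes a point from camera to tool coordinates, whose origin is the TCP and whose axes are the flange's). Camera axes: x right, y down, z forward; pixel columns grow to the right and rows downward; lengths in m; the calibration is good to about 2 mm. A picture is of the moment at which its call begins: read the wrist's pose just before it. There is no depth.
- manip.sign_off(): hands the job in; it is judged then, once.
The state is a dict: "clock": time; "qpos": joint angles; "qd": joint speeds; "effort": joint torques, N m; "position": TCP position; "ee_rot": TCP orientation; "contact_force": force on the tool from outside, world axes, zero at the start; "moment": the same for the moment, N m; "width": finger opening in m; "gripper_force": force on a finger pad.
Only numpy, scipy, OpenCV 4.12 (cv2) and the standard library are available. Lean on these libraries where they do the work, as an engineer would, in place of code of your own. Each camera call takes 0.05 s, during which the arm holds its last target. There are 200 camera calls.

TASK

Get the glass jar ready for one-handed opening by clamping it in the vice of the prep board: swing the cam lever fully up to free the sliding jaw, slide the jaw along its rods until the jar is held snug between the two jaws, then swing the lever fully down again so that the jaw stays locked. It is glass, so squeeze it no harder than a light push of the hand, and leave the garlic, the tomato and the tumbler where they are.

Things in the scene. Friction and masses are not known exactly. Their poses are not given: they have to be found in the camera images.
- prep_board: Brown wooden chopping board, 220 (x) x 380 (y) x 16 mm, on 6 mm rubber feet, fixed to the worktop. Origin: centre of the wood's underside (its top is 16 mm above). y runs along the vice, from the lever end to the fixed jaw; x points across it, away from the robot. The vice stands 45 mm to +x of the board's middle; the strip at -x is free.
- vice_rails: Two fixed steel rods of 10 mm diameter along the board's y, 104 mm apart, their tops 17 mm above the wood, with a low aluminium end bar (20 mm high) at -y. Origin: on the wood, on the vice's centreline, at the middle of the board's length; axes as the board's.
- fixed_jaw: Upright aluminium jaw plate at the +y end of the rods, 124 mm wide, its top 50 mm above the wood, fixed. On its front (-y) sits a rubber-faced pad, 92 x 40 x 5 mm, on two stiff adjusting screws (black knobs behind): it may stand against the plate or be screwed out by up to 9 mm, and no reading tells how far. Origin and axes as vice_rails.
- fixed_jaw_plate (a point): Middle of the front surface of the fixed jaw's aluminium plate, behind its pad, 27 mm above the wood. The pad's rubber face, which looks to -y, stands 5 to 14 mm in front of (-y of) this point.
- sliding_jaw (a joint): Travel of the sliding jaw, m: 0 fully open, grows towards the fixed jaw (board +y), 0.14 at most; its face stands 0.171 minus this value from the fixed plate. Lever up: it slides with about 8 N of friction plus 100 N per m/s and stays where left. Lever down: braked, gives to no push under 80 N. Plate 124 wide, 12 thick, top 49 mm above the wood; bridge behind it (-y) 40 mm long, top 37 mm.
- jaw_pad: Black rubber pad, 92 x 40 mm, 5 mm thick, on the sliding jaw's front, looking to +y. It yields about 1 mm for each 20 N, up to 3 mm. Origin: in the plane of its face, on the vice's centreline, at the height of the wood; axes as the board's.
- jaw_pad_face (a point): Middle of the sliding jaw's rubber face, 27 mm above the wood.
- cam_lever (a joint): Angle of the cam lever on the sliding jaw, rad: 0 lies flat, pointing to -y (fully down, locked, at its stop); 1.45 stands nearly upright (fully up, at its stop). The brake bites below about 1.1. Over-centre cam: from flat, 0.25 N m frees it and it runs up easily; swinging it down takes up to 0.35 N m (5 N at the grip), most near 0.8; below 0.2 it snaps down and holds. Stays put when up.
- lever_grip (a point): Point inside the lever's black plastic grip, 70 mm from the hinge axis. The grip is 17 mm wide (across, along the board's x), 13 mm thick and runs from 40 to 92 mm from the hinge; when flat its axis is 47 mm above the wood, with free space under it and beside it.
- lever_hinge (a point): Point on the lever's hinge axis (parallel to the board's x), on the vice's centreline, 46 mm above the wood and 34 mm behind (-y of) the sliding jaw's rubber face. Moves with the sliding jaw.
- jar: Round clear glass jar with a ribbed grey screw lid and white contents, 60 to 62 mm across (moulded, not perfectly round), 90 mm tall, about 0.24 kg, standing loose on the wood between the jaws, anywhere in the gap; the jaw pushes it along with about 1 to 2 N until it meets the fixed jaw. Origin: centre of its underside.
- garlic: Garlic bulb, 53 mm, loose on the free strip of the board. Origin: centre of its underside.
- tomato: Tomato, 58 mm wide, 62 mm tall, loose on the worktop off the +y end of the board. Origin: centre of its underside.
- tumbler: Clear glass tumbler, 80 mm wide, 88 mm tall, standing on the worktop off the -y end of the board. Origin: centre of its underside.

How it is judged:
By the outcome, as a careful person would: the job done as asked, in the order asked, and still so for the second after the job is handed in, with the robot touching nothing.
It also fails if it takes over 54 s, if anything falls off the work surface, if the arm or the gripper's body presses on something with over 40 N, if the wrist force passes 120 N, or if a joint passes its speed limit or range.

## Working session

There is one attempt and no reset: what is moved stays moved. The work goes in short steps, Python scripts to look and compute and a shell command to move; the robot and the scene stay as the last step left them, time stands still between calls to the robot, and variables do not carry over. Pictures are saved under pics/ and viewed, at most 10 in all, crops included, and the job is handed in when it is done.

```bash
ls; mkdir -p pics; python3 - <<'E'
from rig import manip
import cv2,numpy as np
s=manip.get_state();print(s)
for n in("scene","top"):
    r=manip.get_image(n);cv2.imwrite(f"pics/{n}0.png",r["img"][:,:,::-1]);np.savez(f"{n}0.npz",K=r["camera_matrix"],T=r["T"]);print(r["camera_matrix"],r["T"])
a=cv2.imread("pics/top0.png");cv2.imwrite("pics/top0b.png",cv2.resize(a,(800,600),interpolation=cv2.INTER_CUBIC))
a=cv2.imread("pics/scene0.png");cv2.imwrite("pics/scene0b.png",cv2.resize(a,(800,600),interpolation=cv2.INTER_CUBIC))
E
```

```text
pics
rig.py
steer.py
{'clock': 0.0, 'qpos': array([-1.39398145e+00,  2.76590517e-01,  1.50617092e+00, -8.78859603e-06,
        1.36070517e+00, -1.21032941e-01]), 'qd': array([ 0.00151067,  0.00034023, -0.00086887, -0.00087915, -0.00074903,
        0.0015836 ]), 'effort': array([-4.75292381e-04, -4.16780198e+01, -2.45808595e+01, -1.64362832e-04,
        1.13443795e-02,  1.35947062e-06]), 'position': array([ 0.16861678, -0.54914019,  0.22782723]), 'ee_rot': array([-9.36492081e-04,  9.88930743e-01,  1.48374886e-01, -3.04249342e-05]), 'contact_force': array([ 0.02662234, -0.65587245,  0.17170861]), 'moment': array([-0.03177697, -0.09601441,  0.004737  ]), 'gripper_force': 0.0, 'width': 0.08538167330537502}
[[500.07952013   0.         255.20144094]
 [  0.         500.07952013 195.75465936]
 [  0.           0.           1.        ]] [[-0.87733059 -0.36863465  0.30724507  0.13645318]
 [-0.47976614  0.68810824 -0.54436339  0.78052382]
 [-0.01074666 -0.62499244 -0.78055683  1.12296638]
 [ 0.          0.          0.          1.        ]]
[[494.10089863   0.         253.9936675 ]
 [  0.         494.10089863 186.42304582]
 [  0.           0.           1.        ]] [[-1.71445337e-03 -9.97705575e-01  6.76804651e-02  4.43545951e-01]
 [-9.99920969e-01  8.67458412e-04 -1.25420205e-02  3.38386914e-02]
 [ 1.24545338e-02 -6.76966190e-02 -9.97628213e-01  1.32030942e+00]
 [ 0.00000000e+00  0.00000000e+00  0.00000000e+00  1.00000000e+00]]
```

View pics/top0b.png

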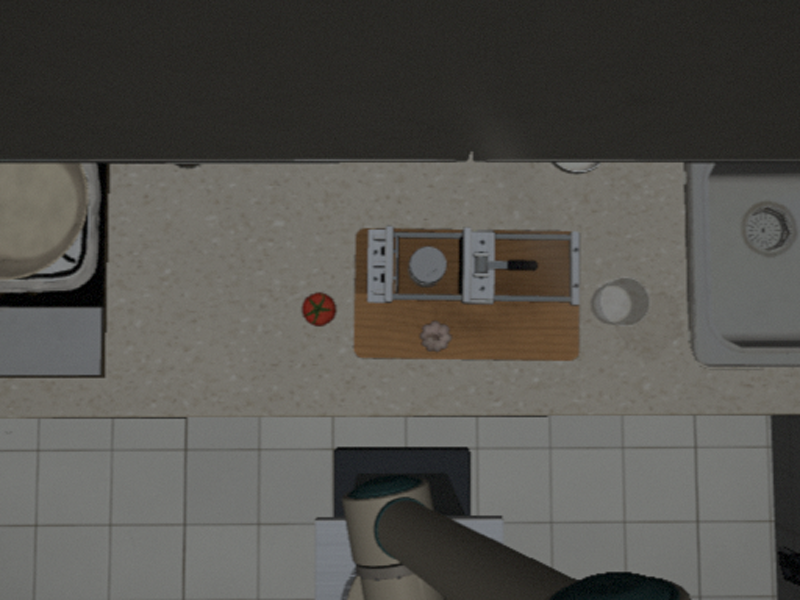

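View pics/scene0b.png

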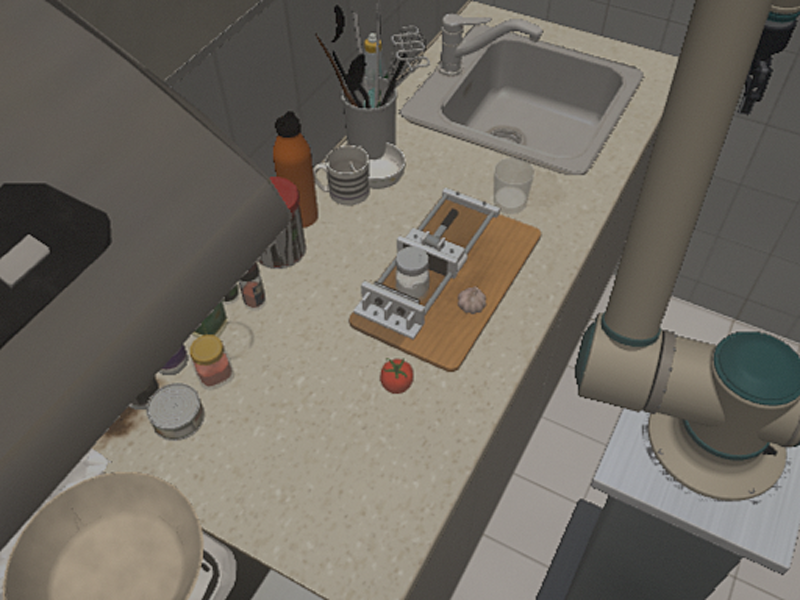

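The top view shows the vice with the lever pointing right (−y), the jar at about (430,265), the garlic at (435,335), the tumbler at (620,302) and the tomato at (320,309). The sliding jaw is about mid-board. Next is an enlarged crop.

```bash
cat > h.py <<'E'
import numpy as np
def ray(n,u,v,z):
    d=np.load(n+".npz");K,T=d["K"],d["T"]
    r=T[:3,:3]@np.linalg.solve(K,[u,v,1.]);o=T[:3,3]
    return o+r*(z-o[2])/r[2]
def proj(n,p):
    d=np.load(n+".npz");c=np.linalg.inv(d["T"])@np.r_[p,1];q=d["K"]@c[:3];return q[:2]/q[2]
E
python3 - <<'E'
import cv2
a=cv2.imread("pics/top0.png")[140:235,220:380]
cv2.imwrite("pics/topc.png",cv2.resize(a,None,fx=5,fy=5,interpolation=cv2.INTER_CUBIC))
E
```

```text
(no output)
```

View pics/topc.png

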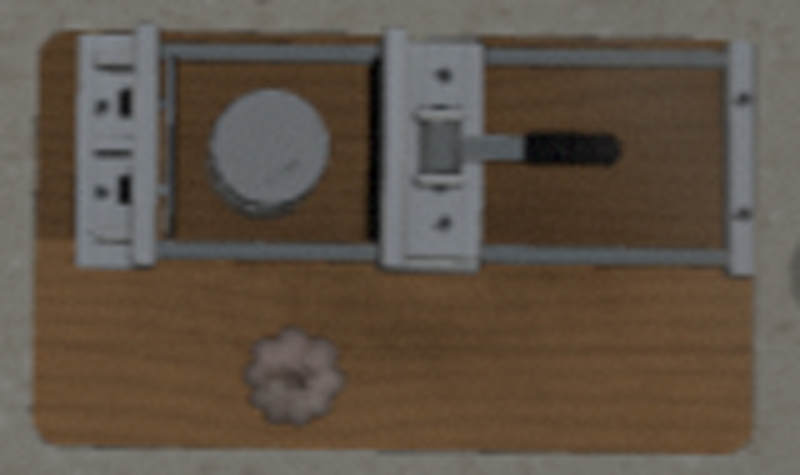

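```bash
python3 - <<'E'
from h import *
P=lambda u,v,z:ray("top0",220+u/5-.4,140+v/5-.4,z)
B=[P(*p,.022) for p in((38,30),(757,40),(752,453),(33,446))]
c=np.mean(B,0);print("board",c,[np.linalg.norm(B[i]-B[(i+1)%4]) for i in range(4)])
y=(B[0]+B[3]-B[1]-B[2]);print("yaw of y",np.degrees(np.arctan2(y[1],y[0])))
for n,p in dict(gripA=(525,148,.069+.006),gripB=(620,148,.075),hinge=(440,147,.068),jar=(269,147,.112),fixedTop1=(147,147,.072),fixfrontTop=(158,147,.072),fixpadFace=(176,147,.069),slFrontTop=(383,147,.071),slBack=(405,147,.071),slpad=(371,147,.067),garlic=(295,377,.06),barL=(740,155,.042)).items(): print(n,P(*p).round(4))
print("hood edge", ray("top0",256,102,.5),ray("top0",256,102,.8))
E
```

```text
board [ 0.52784505 -0.10041388  0.022     ] [np.float64(0.38173298573925885), np.float64(0.2186509551926263), np.float64(0.3773850771227613), np.float64(0.2194596436582766)]
yaw of y 89.2691402204676
gripA [ 0.5717 -0.161   0.075 ]
gripB [ 0.5716 -0.2093  0.075 ]
hinge [ 0.5729 -0.1187  0.068 ]
jar [ 0.5684 -0.0291  0.112 ]
fixedTop1 [0.5726 0.0307 0.072 ]
fixfrontTop [0.5726 0.0252 0.072 ]
fixpadFace [0.5729 0.016  0.069 ]
slFrontTop [ 0.5726 -0.0893  0.071 ]
slBack [ 0.5726 -0.1005  0.071 ]
slpad [ 0.573  -0.0836  0.067 ]
garlic [ 0.456  -0.0446  0.06  ]
barL [ 0.5713 -0.2784  0.042 ]
hood edge [0.64166882 0.01990316 0.5       ] [0.56921218 0.0249996  0.8       ]
```

Everything agrees with the given sizes: board 380×220 mm with about −0.7° yaw, hinge to grip 40–92 mm, and jaw face about 109 mm from the plate. First I turn the tool so its y axis lies across the lever.

The rows are not in the units I measure in: turns go in shares of 45 degrees. I convert before sending: -0.12 rad / 0.7854 = -0.1528.

```bash
python3 steer.py '[{"rz": -0.1528},{"rz": -0.1528},{"rz": -0.1528},{"rz": -0.1528},{"rz": -0.1528}]' 0.085 20; python3 steer.py '[{"rz": -0.1528},{"rz": -0.1528},{"rz": -0.1528},{"rz": -0.1528},{"rz": -0.1528}]'; python3 steer.py '[{"rz": -0.0764},{}]'
cat > st.py <<'E'
from rig import manip
from scipy.spatial.transform import Rotation as R
import numpy as np,sys
s=manip.get_state();w,x,y,z=s["ee_rot"];M=R.from_quat([x,y,z,w]).as_matrix()
print("t %.2f"%s["clock"],s["position"].round(4),"F",s["contact_force"].round(1),"w %.4f g %.1f"%(s["width"],s["gripper_force"]),"ty yaw %.4f"%np.arctan2(M[1,1],M[0,1]),"tz",M[:,2].round(3))
if len(sys.argv)>1:
    print("tool delta",(M.T@(np.array(sys.argv[1:4],float)-s["position"])).round(4))
E
python3 st.py 0.572 -0.188 0.16
```

```text
clock: 0.52
position: [0.1686, -0.5494, 0.2282]
ee_rot: [-0.001, 0.9, 0.437, 0.0]
contact_force: [1.0, -0.5, -0.8]
width: 0.0852
gripper_force: 0.0
clock: 0.93
position: [0.1687, -0.5494, 0.2282]
ee_rot: [-0.0, 0.73, 0.683, 0.0]
contact_force: [-0.0, 0.4, 0.5]
width: 0.085
gripper_force: 0.0
clock: 1.1
position: [0.1687, -0.5494, 0.2282]
ee_rot: [-0.0, 0.711, 0.703, 0.0]
contact_force: [-0.6, 1.0, 0.7]
width: 0.085
gripper_force: 0.0
t 1.10 [ 0.1687 -0.5494  0.2282] F [-0.6  1.   0.7] w 0.0850 g 0.0 ty yaw -0.0121 tz [-0.     0.001 -1.   ]
tool delta [0.3662 0.3989 0.0685]
```

```bash
python3 steer.py '[{"d": [0.028,0.03,0]},{"d": [0.028,0.03,0]},{"d": [0.028,0.03,0]},{"d": [0.028,0.03,0]},{"d": [0.028,0.03,0]}]' >/dev/null; python3 steer.py '[{"d": [0.028,0.03,0]},{"d": [0.028,0.03,0]},{"d": [0.028,0.03,0]},{"d": [0.028,0.03,0]},{"d": [0.028,0.03,0]}]'>/dev/null;  python3 steer.py '[{"d": [0.028,0.03,0]},{"d": [0.028,0.03,0]},{"d": [0.028,0.03,0]},{"d": [0,0,0.035]},{}]'
python3 st.py 0.572 -0.188 0.16
python3 - <<'E'
from rig import manip
import cv2,numpy as np
s=manip.get_state()
r=manip.get_image("wrist");w,x,y,z=s["ee_rot"]
from scipy.spatial.transform import Rotation as R
T=np.eye(4);T[:3,:3]=R.from_quat([x,y,z,w]).as_matrix();T[:3,3]=s["position"]
np.savez("w1.npz",K=r["camera_matrix"],T=T@r["hand_eye"])
cv2.imwrite("pics/w1.png",cv2.resize(r["img"][:,:,::-1],(768,576)))
r=manip.get_image("top");cv2.imwrite("pics/t1.png",r["img"][:,:,::-1])
E
```

```text
clock: 2.35
position: [0.5617, -0.1874, 0.1883]
ee_rot: [-0.005, 0.711, 0.703, -0.002]
contact_force: [-0.9, 0.3, -1.0]
width: 0.0847
gripper_force: 0.0
t 2.35 [ 0.5617 -0.1874  0.1883] F [-0.9  0.3 -1. ] w 0.0847 g 0.0 ty yaw -0.0106 tz [-0.009  0.004 -1.   ]
tool delta [-0.0006  0.0106  0.0282]
```

View pics/w1.png

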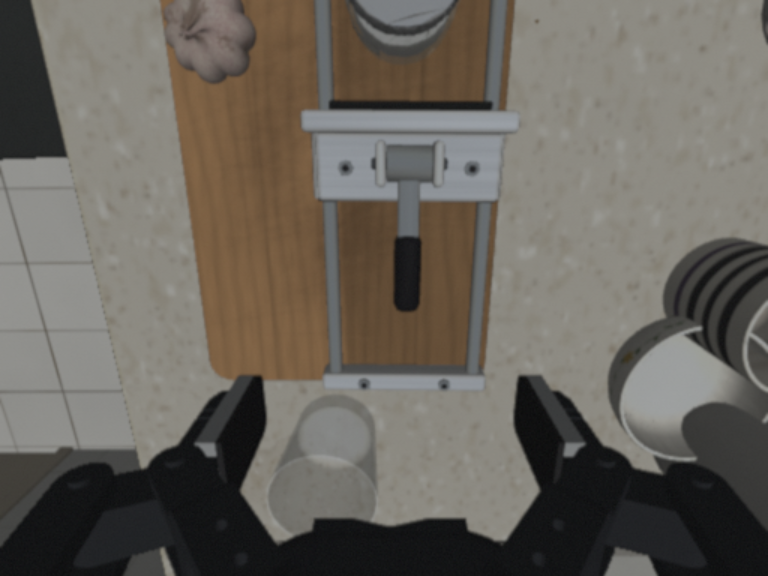

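The wrist view shows the grip from (407,237) to (406,310), the hinge at (410,162), the pad's black face at about (410,103) and the tumbler beneath the fingers' far end.

```bash
python3 - <<'E'
from h import *
for n,(u,v,z) in dict(gA=(408,237,.075),gB=(406,310,.069),hinge=(410,162,.072),pad=(410,104,.067),platefront=(410,112,.071),platebk=(410,132,.071),bar=(404,377,.042)).items(): print(n,ray("w1",u/1.5-.17,v/1.5-.17,z).round(4))
E
python3 st.py 0.572 -0.188 0.072
```

```text
gA [ 0.5724 -0.1583  0.075 ]
gB [ 0.5714 -0.2073  0.069 ]
hinge [ 0.5734 -0.1155  0.072 ]
pad [ 0.5735 -0.0844  0.067 ]
platefront [ 0.5733 -0.0888  0.071 ]
platebk [ 0.5734 -0.0993  0.071 ]
bar [ 0.5707 -0.2716  0.042 ]
t 2.45 [ 0.5621 -0.1902  0.1923] F [-0.2  0.   0.7] w 0.0850 g 0.0 ty yaw -0.0133 tz [-0.004  0.001 -1.   ]
tool delta [0.0022 0.0104 0.1202]
```

```bash
python3 steer.py '[{"d": [0.002,0.01,0.03]},{"d": [0,0,0.04]},{"d": [0,0,0.03]},{"d": [0,0,0.021]},{}]' 0.045 20
python3 st.py 0.572 -0.188 0.072; python3 steer.py '[{},{},{},{}]' 0 20; python3 st.py
```

```text
clock: 2.87
position: [0.5701, -0.1892, 0.0696]
ee_rot: [-0.004, 0.713, 0.701, -0.002]
contact_force: [-1.0, -0.4, 0.4]
width: 0.0452
gripper_force: 0.0
t 2.87 [ 0.5701 -0.1892  0.0696] F [-1.  -0.4  0.4] w 0.0452 g 0.0 ty yaw -0.0159 tz [-0.007  0.003 -1.   ]
tool delta [ 0.0013  0.0019 -0.0024]
clock: 3.2
position: [0.5747, -0.1899, 0.075]
ee_rot: [0.002, 0.712, 0.702, 0.001]
contact_force: [0.3, 0.2, 0.1]
width: 0.0003
gripper_force: 0.0
t 3.20 [ 0.5747 -0.1899  0.075 ] F [0.3 0.2 0.1] w 0.0003 g 0.0 ty yaw -0.0135 tz [ 0.004 -0.002 -1.   ]
```

```bash
cat > shot.py <<'E'
from rig import manip
import cv2,numpy as np,sys
from scipy.spatial.transform import Rotation as R
n=sys.argv[1];s=manip.get_state();r=manip.get_image("wrist");w,x,y,z=s["ee_rot"]
T=np.eye(4);T[:3,:3]=R.from_quat([x,y,z,w]).as_matrix();T[:3,3]=s["position"]
np.savez(n+"w.npz",K=r["camera_matrix"],T=T@r["hand_eye"])
a=cv2.resize(r["img"][:,:,::-1],(512,384))
r=manip.get_image("scene");b=r["img"][95:225,190:360,::-1]   # vice in the scene view
b=cv2.resize(b,(502,384),interpolation=cv2.INTER_CUBIC)
c=np.hstack([a,b]);cv2.imwrite(f"pics/{n}.png",cv2.resize(c,(800,int(800*384/c.shape[1]))))
E
python3 shot.py g1
```

```text
(no output)
```

View pics/g1.png

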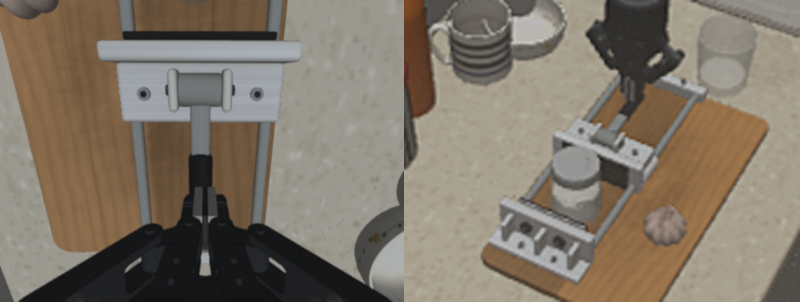

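```bash
python3 steer.py '[{},{}]'>/dev/null; python3 st.py; python3 - <<'E'
from h import *
for n,p in dict(tip=(.572,-.1885,.052),tcp=(.572,-.1885,.074),gA=(.572,-.158,.0755),gB=(.572,-.21,.0755)).items(): print(n,proj("g1w",np.array(p)))
E
python3 - <<'E'
from rig import manip
import cv2
r=manip.get_image("wrist")["img"][:,:,::-1]
cv2.imwrite("pics/g2.png",cv2.resize(r[170:350,160:360],None,fx=3.3,fy=3.3,interpolation=cv2.INTER_CUBIC))
E
```

```text
t 3.47 [ 0.5736 -0.189   0.0732] F [-0.1 -1.1  0.5] w 0.0001 g 0.0 ty yaw -0.0129 tz [ 0.001 -0.    -1.   ]
tip [254.25436153 230.08201906]
tcp [253.68735845 247.46733137]
gA [252.51995106 197.26316892]
gB [254.3571013  281.56153896]
```

View pics/g2.png

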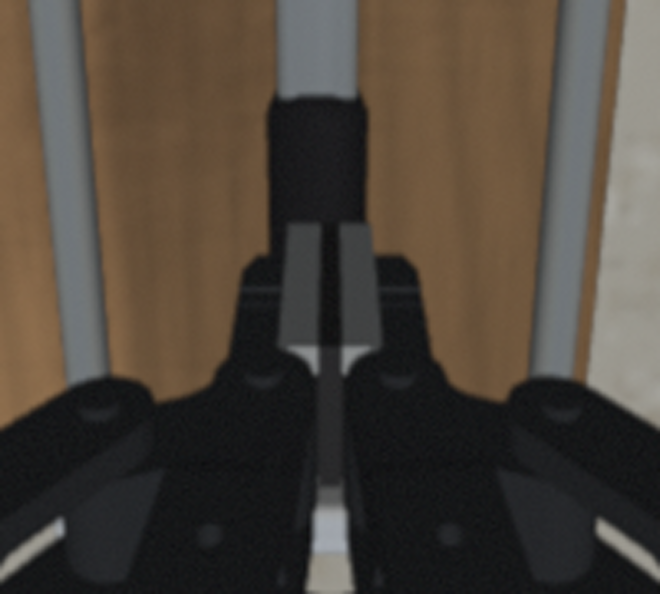

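```bash
python3 - <<'E'
from h import *
for n in("w1","g1w"):
    d=np.load(n+".npz");print(n,d["K"][0],d["T"].round(4).tolist())
p=lambda *a:proj("g1w",np.array(a))
print("rods",p(.520,-.141,.034),p(.624,-.141,.034),"grip w",p(.5635,-.17,.069),p(.5805,-.17,.069))
print("w1 rods",[proj("w1",np.array(q))*1.5 for q in((.520,-.2,.034),(.624,-.2,.034))])
for z in(.05,.06,.07,.08,.085,.09,.1):print(z,p(.572,-.178,z))
E
python3 -c "
from rig import manip
print(manip.get_image('wrist')['hand_eye'].round(4).tolist())"; python3 st.py
for i in 1; do python3 steer.py '[{"d": [0,0,0.002]},{}]' | grep -E "pos|force"; python3 steer.py '[{"d": [0,0,0.002]},{}]'| grep -E "pos|force"; python3 steer.py '[{"d": [0,0,0.002]},{}]'| grep -E "pos|force"; done
```

```text
position: [0.5737, -0.189, 0.0726]
contact_force: [-3.1, 0.8, 9.1]
gripper_force: 5.1
position: [0.5739, -0.1891, 0.0722]
contact_force: [-4.7, 2.2, 19.1]
gripper_force: 9.3
position: [0.574, -0.1891, 0.0718]
contact_force: [-7.2, 2.6, 27.7]
gripper_force: 13.4
```

```bash
python3 steer.py '[{"d": [0,-0.001,-0.025]},{},{},{}]' 0.045; python3 steer.py '[{"d": [0,0,0.02]},{"d": [0,0,0.015]},{"d": [0,0,0.005]},{}]'; python3 st.py; python3 shot.py g3
```

```text
clock: 4.4
position: [0.5721, -0.1888, 0.0913]
ee_rot: [-0.0, 0.712, 0.703, -0.0]
contact_force: [0.6, -0.3, -0.5]
width: 0.0447
gripper_force: 0.0
clock: 4.73
position: [0.5706, -0.1881, 0.049]
ee_rot: [-0.003, 0.712, 0.702, -0.001]
contact_force: [-0.8, -0.9, -0.3]
width: 0.045
gripper_force: 0.0
t 4.73 [ 0.5706 -0.1881  0.049 ] F [-0.8 -0.9 -0.3] w 0.0450 g 0.0 ty yaw -0.0131 tz [-0.005  0.002 -1.   ]
```

View pics/g3.png

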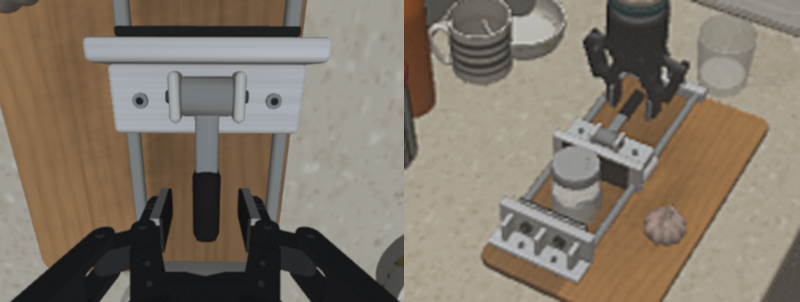

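The grip now sits between the open pads, with its far end at (205,240), so I close.

```bash
python3 steer.py '[{},{},{},{}]' 0 20; python3 st.py
```

```text
clock: 5.17
position: [0.5717, -0.1893, 0.0525]
ee_rot: [-0.0, 0.712, 0.703, -0.001]
contact_force: [-3.9, -1.2, 4.8]
width: 0.0166
gripper_force: 26.4
t 5.17 [ 0.5717 -0.1893  0.0525] F [-3.9 -1.2  4.8] w 0.0166 g 26.4 ty yaw -0.0128 tz [-0.001 -0.001 -1.   ]
```

```bash
python3 steer.py '[{"d": [0.0007,0,-0.01]},{"d": [0.0022,0,-0.01]},{"d": [0.0036,0,-0.0095]}]' ; python3 steer.py '[{"d": [0.0049,0,-0.009]},{"d": [0.0062,0,-0.008]},{"d": [0.0073,0,-0.007]}]';  python3 steer.py '[{"d": [0.0082,0,-0.006]},{"d": [0.009,0,-0.005]},{"d": [0.0095,0,-0.003]},{"d": [0.01,0,-0.002]},{}]'; python3 st.py
```

```text
clock: 5.42
position: [0.5716, -0.1819, 0.0812]
ee_rot: [-0.001, 0.712, 0.702, -0.0]
contact_force: [-1.0, 0.1, -6.8]
width: 0.0166
gripper_force: 23.7
clock: 5.67
position: [0.572, -0.1636, 0.106]
ee_rot: [-0.0, 0.712, 0.703, -0.001]
contact_force: [-3.6, -2.2, -5.7]
width: 0.0164
gripper_force: 23.1
clock: 6.08
position: [0.5727, -0.1262, 0.123]
ee_rot: [0.001, 0.711, 0.703, -0.001]
contact_force: [-5.9, -2.0, 1.8]
width: 0.0165
gripper_force: 23.9
t 6.08 [ 0.5727 -0.1262  0.123 ] F [-5.9 -2.   1.8] w 0.0165 g 23.9 ty yaw -0.0109 tz [-0.    -0.002 -1.   ]
```

The lever is up, at y −0.126 as expected. Now I slide the jaw by the upright lever, watching the force.

```bash
python3 steer.py '[{"d": [0.002,0,0]},{"d": [0.002,0,0]},{"d": [0.002,0,0]},{"d": [0.002,0,0]},{"d": [0.002,0,0]}]' - 40; python3 steer.py '[{"d": [0.002,0,0]},{"d": [0.002,0,0]},{"d": [0.002,0,0]},{"d": [0.002,0,0]},{"d": [0.002,0,0]}]'; python3 st.py; python3 steer.py '[{"d": [0.002,0,0]},{"d": [0.002,0,0]},{"d": [0.002,0,0]},{"d": [0.002,0,0]},{"d": [0.002,0,0]}]'; python3 st.py
```

```text
clock: 6.5
position: [0.5729, -0.12, 0.1236]
ee_rot: [0.003, 0.711, 0.703, -0.002]
contact_force: [-6.7, -9.0, 2.9]
width: 0.0162
gripper_force: 42.2
clock: 6.92
position: [0.573, -0.1096, 0.1235]
ee_rot: [0.002, 0.711, 0.703, -0.002]
contact_force: [-6.6, -7.4, 5.0]
width: 0.0157
gripper_force: 40.7
t 6.92 [ 0.573  -0.1096  0.1235] F [-6.6 -7.4  5. ] w 0.0157 g 40.7 ty yaw -0.0112 tz [ 0.    -0.006 -1.   ]
clock: 7.33
position: [0.5731, -0.1008, 0.1235]
ee_rot: [0.003, 0.711, 0.703, -0.003]
contact_force: [-7.4, -10.3, 2.5]
width: 0.0159
gripper_force: 40.3
t 7.33 [ 0.5731 -0.1008  0.1235] F [ -7.4 -10.3   2.5] w 0.0159 g 40.3 ty yaw -0.0107 tz [ 0.    -0.009 -1.   ]
```

```bash
python3 steer.py '[{"d": [0.002,-0.001,0]},{"d": [0.001,0,0]},{"d": [0.001,0,0]},{"d": [0.001,0,0]},{"d": [0.001,0,0]}]'|grep -E "pos|con"; python3 steer.py '[{"d": [0.001,0,0]},{"d": [0.001,0,0]},{"d": [0.001,0,0]}]'|grep -E "pos|con";python3 steer.py '[{"d": [0.001,0,0]},{"d": [0.001,0,0]}]'|grep -E "pos|con"; python3 st.py
```

```text
position: [0.5731, -0.0944, 0.1235]
contact_force: [-5.3, -9.3, 1.9]
position: [0.5732, -0.0914, 0.1235]
contact_force: [-5.5, -8.5, 2.3]
position: [0.5732, -0.0894, 0.1235]
contact_force: [-5.8, -8.7, 1.7]
t 8.17 [ 0.5732 -0.0894  0.1235] F [-5.8 -8.7  1.7] w 0.0162 g 40.2 ty yaw -0.0108 tz [ 0.002 -0.008 -1.   ]
```

```bash
python3 shot.py j1
```

```text
(no output)
```

View pics/j1.png

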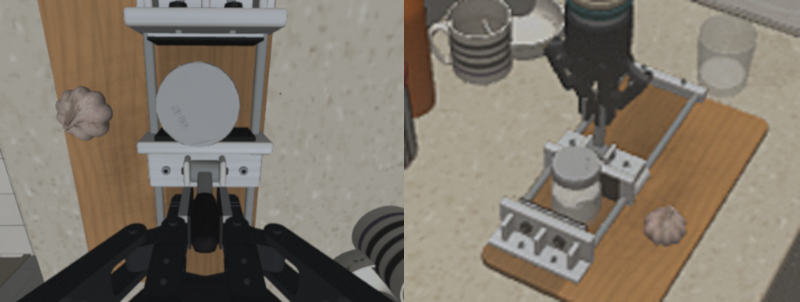

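The jar (198,104) is between the jaws, with a gap still left to the fixed pad (y≈40). I continue in small steps.

```bash
python3 steer.py '[{"d": [0.001,0,0]},{"d": [0.001,0,0]}]'|grep -E "pos|con"; python3 steer.py '[{"d": [0.001,0,0]},{"d": [0.001,0,0]}]'|grep -E "pos|con"; python3 steer.py '[{"d": [0.001,0,0]}]'|grep -E "pos|con"; python3 steer.py '[{"d": [0.001,0,0]}]'|grep -E "pos|con"
```

```text
position: [0.5733, -0.0874, 0.1235]
contact_force: [-4.5, -8.2, 2.2]
position: [0.5733, -0.0859, 0.1235]
contact_force: [-4.9, -10.3, 2.4]
position: [0.5733, -0.0851, 0.1235]
contact_force: [-4.6, -11.0, 1.4]
position: [0.5733, -0.0841, 0.1235]
contact_force: [-5.2, -11.8, 3.0]
```

```bash
python3 steer.py '[{"d": [0.001,0,0]}]'|grep -E "pos|con"; python3 steer.py '[{"d": [0.001,0,0]}]'|grep -E "pos|con"; python3 steer.py '[{"d": [0.0005,0,0]}]'|grep -E "pos|con"; python3 steer.py '[{"d": [0.0005,0,0]}]'|grep -E "pos|con"
```

```text
position: [0.5733, -0.0831, 0.1235]
contact_force: [-5.8, -10.4, 1.2]
position: [0.5733, -0.0822, 0.1235]
contact_force: [-5.5, -11.3, 2.1]
position: [0.5733, -0.0815, 0.1235]
contact_force: [-4.9, -10.5, 2.2]
position: [0.5733, -0.081, 0.1235]
contact_force: [-3.7, -10.7, 1.9]
```

```bash
python3 steer.py '[{"d": [0.001,0,0]}]'|grep -E "pos|con"; python3 steer.py '[{"d": [0.001,0,0]}]'|grep -E "pos|con"; python3 steer.py '[{"d": [0.0005,0,0]},{"d": [0.0005,0,0]}]'|grep -E "pos|con"; python3 steer.py '[{"d": [0.0005,0,0]},{"d": [0.0005,0,0]}]'|grep -E "pos|con"
```

```text
position: [0.5734, -0.0802, 0.1235]
contact_force: [-4.4, -10.5, 2.2]
position: [0.5734, -0.0792, 0.1235]
contact_force: [-4.9, -11.4, 1.5]
position: [0.5734, -0.078, 0.1235]
contact_force: [-4.7, -10.9, 2.9]
position: [0.5734, -0.077, 0.1235]
contact_force: [-5.1, -10.7, 2.7]
```

```bash
python3 - <<'E'
from rig import manip
import cv2,numpy as np
from scipy.spatial.transform import Rotation as R
s=manip.get_state();r=manip.get_image("wrist");w,x,y,z=s["ee_rot"]
T=np.eye(4);T[:3,:3]=R.from_quat([x,y,z,w]).as_matrix();T[:3,3]=s["position"]
np.savez("j2w.npz",K=r["camera_matrix"],T=T@r["hand_eye"])
a=cv2.resize(r["img"][0:240,160:360,::-1],(500,600),interpolation=cv2.INTER_CUBIC)
b=manip.get_image("scene")["img"];cv2.imwrite("pics/s2full.png",b[:,:,::-1])
b=cv2.resize(b[140:220,222:262,::-1],(300,600),interpolation=cv2.INTER_CUBIC)
cv2.imwrite("pics/j2.png",np.hstack([a,b]))
E
python3 st.py
```

```text
t 9.70 [ 0.5734 -0.0768  0.1235] F [ -5.1 -10.3   1.8] w 0.0158 g 40.2 ty yaw -0.0107 tz [ 0.002 -0.008 -1.   ]
```

View pics/j2.png

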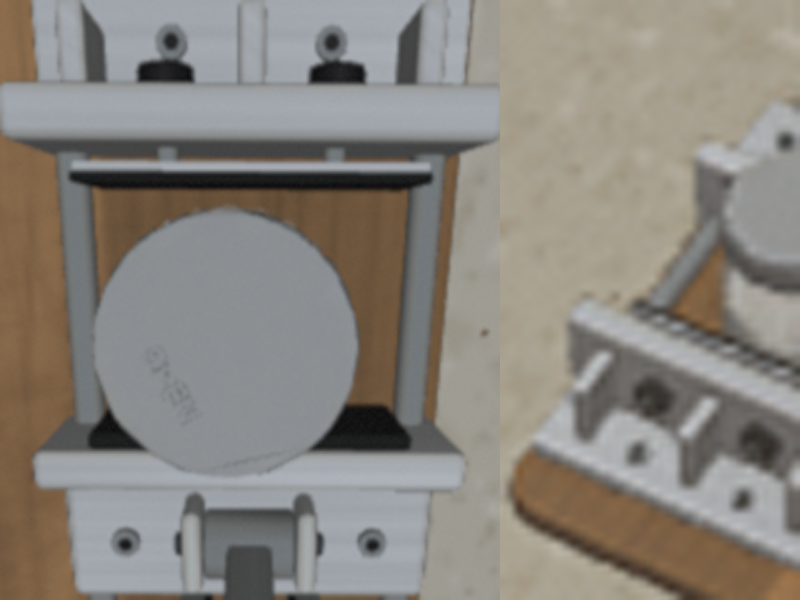

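```bash
python3 - <<'E'
from h import *
d=np.load("j2w.npz");print(d["T"][:3,3])
for n,(u,v,z) in dict(plateL=(36,467,.071),plateR=(464,467,.071),slBackTop=(250,487,.071),slFront=(250,450,.071),slpadfront_top=(380,409,.067),fxfront=(250,140,.072),fxpad_top=(250,172,.067),fxpad_bot=(250,187,.027),jarL=(95,340,.112),jarR=(358,340,.112),jarT=(228,207,.112),jarB=(228,475,.112)).items(): print(n,ray("j2w",160+u/2.5-.3,v/2.5-.3,z).round(4))
E
```

```text
[0.57468905 0.00763484 0.2676837 ]
plateL [ 0.5139 -0.0558  0.071 ]
plateR [ 0.6348 -0.057   0.071 ]
slBackTop [ 0.5743 -0.0624  0.071 ]
slFront [ 0.5744 -0.0514  0.071 ]
slpadfront_top [ 0.611  -0.0409  0.067 ]
fxfront [0.5752 0.0276 0.072 ]
fxpad_top [0.5751 0.0208 0.067 ]
fxpad_bot [0.5752 0.0192 0.027 ]
jarL [ 0.542  -0.0145  0.112 ]
jarR [ 0.5975 -0.0151  0.112 ]
jarT [0.5706 0.0114 0.112 ]
jarB [ 0.5695 -0.0449  0.112 ]
```

By measurement there are about 4–5 mm left between the jar's front and the fixed pad. I continue.

```bash
f(){ grep -E "pos|con"; }; python3 steer.py '[{"d": [0.0005,0,0]},{"d": [0.0005,0,0]}]'|f; python3 steer.py '[{"d": [0.0005,0,0]},{"d": [0.0005,0,0]}]'|f; python3 steer.py '[{"d": [0.0005,0,0]},{"d": [0.0005,0,0]}]'|f; python3 steer.py '[{"d": [0.0005,0,0]}]'|f
```

```text
position: [0.5734, -0.076, 0.1235]
contact_force: [-5.4, -10.8, 2.0]
position: [0.5734, -0.075, 0.1235]
contact_force: [-6.0, -9.6, 2.0]
position: [0.5734, -0.074, 0.1235]
contact_force: [-3.9, -10.3, 3.1]
position: [0.5735, -0.0735, 0.1235]
contact_force: [-5.3, -10.0, 1.8]
```

```bash
f(){ grep -E "pos|con"; }; python3 steer.py '[{"d": [0.0005,0,0]}]'|f; python3 steer.py '[{"d": [0.0005,0,0]}]'|f; python3 steer.py '[{"d": [0.0005,0,0]}]'|f; python3 steer.py '[{"d": [0.0005,0,0]}]'|f
```

```text
position: [0.5735, -0.073, 0.1235]
contact_force: [-5.5, -9.5, 1.9]
position: [0.5735, -0.0725, 0.1235]
contact_force: [-5.7, -10.1, 3.0]
position: [0.5735, -0.072, 0.1235]
contact_force: [-5.4, -11.1, 2.9]
position: [0.5735, -0.0714, 0.1235]
contact_force: [-4.6, -10.5, 2.0]
```

```bash
f(){ grep -E "pos|con"; }; python3 steer.py '[{"d": [0.0005,0,0]}]'|f; python3 steer.py '[{"d": [0.0005,0,0]}]'|f; python3 steer.py '[{"d": [0.0005,0,0]}]'|f
```

```text
position: [0.5735, -0.071, 0.1235]
contact_force: [-5.2, -12.0, 1.9]
position: [0.5735, -0.0709, 0.1235]
contact_force: [-6.1, -12.1, 2.0]
position: [0.5735, -0.0708, 0.1235]
contact_force: [-5.0, -14.3, 1.0]
```

```bash
f(){ grep -E "pos|con"; }; python3 steer.py '[{"d": [0.0005,0,0]},{}]'|f; python3 steer.py '[{}]'|f;python3 steer.py '[{"d": [0.0003,0,0]},{}]'|f; python3 steer.py '[{}]'|f
```

```text
position: [0.5735, -0.0707, 0.1235]
contact_force: [-5.4, -13.1, 1.2]
position: [0.5735, -0.0707, 0.1235]
contact_force: [-4.9, -13.4, 2.1]
position: [0.5735, -0.0706, 0.1235]
contact_force: [-4.7, -14.1, 1.1]
position: [0.5735, -0.0707, 0.1235]
contact_force: [-4.4, -14.5, 1.7]
```

```bash
f(){ grep -E "pos|con"; }; python3 steer.py '[{"d": [0.0006,0,0]},{"d": [0.0006,0,0]},{}]'|f; python3 steer.py '[{}]'|f; python3 st.py
```

```text
position: [0.5735, -0.0704, 0.1235]
contact_force: [-6.3, -16.0, 1.8]
position: [0.5735, -0.0703, 0.1235]
contact_force: [-4.5, -16.8, 1.6]
t 11.70 [ 0.5735 -0.0703  0.1235] F [ -4.5 -16.8   1.6] w 0.0162 g 40.0 ty yaw -0.0099 tz [ 0.002 -0.013 -1.   ]
```

Contact came at −0.071 and the squeeze is about 8 N. I release so that gripping doesn't drag the jaw back. Then I go over to the +y side of the lever with shut fingers and push it down.

```bash
python3 steer.py '[{},{},{},{}]' 0.045 20 >/dev/null; python3 st.py; python3 steer.py '[{"d": [0,0,-0.015]},{"d": [0,0,-0.025]},{"d": [0,0,-0.01]},{},{}]'>/dev/null; python3 st.py -0.05 -0.05 0.175; python3 - <<'E'
from rig import manip
import cv2,numpy as np
from scipy.spatial.transform import Rotation as R
s=manip.get_state();r=manip.get_image("wrist");w,x,y,z=s["ee_rot"]
T=np.eye(4);T[:3,:3]=R.from_quat([x,y,z,w]).as_matrix();T[:3,3]=s["position"]
np.savez("j3w.npz",K=r["camera_matrix"],T=T@r["hand_eye"])
cv2.imwrite("pics/j3.png",cv2.resize(r["img"][30:330,110:410,::-1],(600,600),interpolation=cv2.INTER_CUBIC))
E
```

```text
t 12.03 [ 0.5742 -0.0634  0.1222] F [ 1.2 -0.1 -0.2] w 0.0450 g 0.0 ty yaw -0.0126 tz [ 0.003  0.001 -1.   ]
t 12.45 [ 0.5735 -0.064   0.1716] F [-0.4  0.6 -0.3] w 0.0449 g 0.0 ty yaw -0.0126 tz [ 0.002 -0.    -1.   ]
tool delta [ 0.0061 -0.6236 -0.0045]
```

View pics/j3.png

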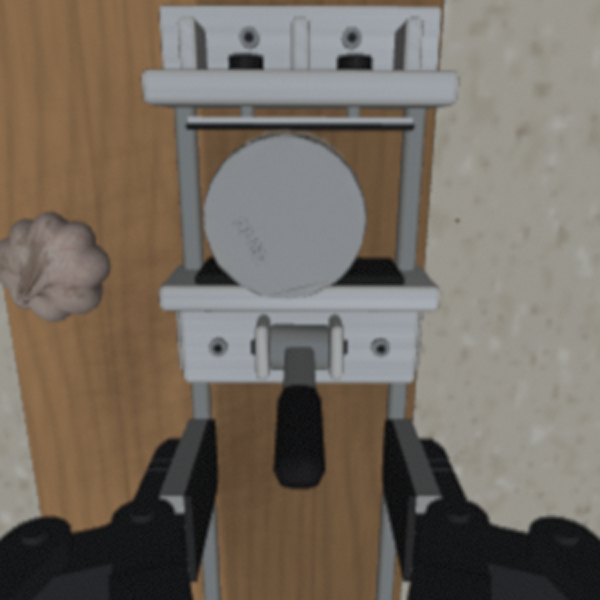

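The jar sits against both pads, with its lid at (285,215). The lever's top end is at about (300,468). I'll work out the hinge position and lever angle.

```bash
python3 - <<'E'
from h import *
P=lambda u,v,z:ray("j3w",110+u/2-.25,30+v/2-.25,z)
print("plate",P(160,297,.071),P(440,297,.071),"back",P(300,309,.071),"front",P(300,286,.071),"fx",P(300,104,.072),"fxpad",P(300,126,.062))
for yh in(-.073,-.077,-.081):
  for th in(1.2,1.3,1.4,1.45):
    q=[(proj("j3w",np.array([.573,yh-r*np.cos(th)+n*np.sin(th),.068+r*np.sin(th)+n*np.cos(th)]))-[110,30])*2 for r,n in((40,6.5),(92,6.5),(92,-6.5))for r,n in[(r/1e3,n/1e3)]]
    print(yh,th,np.round([x[1] for x in q]))
E
```

```text
plate [ 0.51355965 -0.04995052  0.071     ] [ 0.63543557 -0.0514095   0.071     ] back [ 0.57442464 -0.05614242  0.071     ] front [ 0.57454529 -0.04573784  0.071     ] fx [0.57539784 0.02788857 0.072     ] fxpad [0.57531581 0.01977395 0.062     ]
-0.073 1.2 [398. 515. 537.]
-0.073 1.3 [389. 496. 522.]
-0.073 1.4 [380. 474. 505.]
-0.073 1.45 [375. 461. 494.]
-0.077 1.2 [407. 526. 547.]
-0.077 1.3 [398. 507. 533.]
-0.077 1.4 [389. 485. 515.]
-0.077 1.45 [384. 473. 505.]
-0.081 1.2 [416. 536. 556.]
-0.081 1.3 [407. 517. 543.]
-0.081 1.4 [398. 496. 525.]
-0.081 1.45 [394. 484. 516.]
```

The lever is fully up, at 1.45, and the hinge is at y ≈ −0.073. Now I position the shut fingers in front of the grip.

```bash
python3 steer.py '[{"d": [0.007,0,0]},{"d": [0.008,0,0]},{},{},{}]' 0 20 >/dev/null; python3 steer.py '[{"d": [0,0,0.015]},{"d": [0,0,0.018]},{},{}]'>/dev/null; python3 st.py; python3 steer.py '[{"d": [-0.006,0,0]},{"d": [-0.006,0,0]},{"d": [-0.004,0,0.0005]},{"d": [-0.004,0,0.0005]},{"d": [-0.004,0,0.001]}]'>/dev/null; python3 st.py
```

```text
t 13.25 [ 0.5725 -0.0494  0.1374] F [-0.2 -0.1  0.2] w -0.0002 g 0.0 ty yaw -0.0131 tz [-0.002  0.    -1.   ]
t 13.67 [ 0.5734 -0.0739  0.1369] F [-0.4  1.4  0.9] w -0.0001 g 0.5 ty yaw -0.0136 tz [ 0.002  0.    -1.   ]
```

```bash
python3 steer.py '[{"d": [-0.005,0,0.001]},{"d": [-0.005,0,0.0015]},{"d": [-0.005,0,0.002]}]'>/dev/null; python3 st.py; python3 steer.py '[{"d": [-0.005,0,0.002]},{"d": [-0.005,0,0.003]},{"d": [-0.005,0,0.003]},{"d": [-0.004,0,0.003]}]'>/dev/null; python3 st.py
```

```text
t 13.92 [ 0.5729 -0.0889  0.1318] F [-0.2  2.   1.6] w -0.0003 g 0.6 ty yaw -0.0130 tz [ 0. -0. -1.]
t 14.25 [ 0.5725 -0.1081  0.1204] F [-0.4  0.4  1.9] w 0.0001 g 0.9 ty yaw -0.0132 tz [ 0. -0. -1.]
```

```bash
python3 steer.py '[{"d": [-0.005,0,0.005]},{"d": [-0.005,0,0.005]},{"d": [-0.004,0,0.005]}]'>/dev/null; python3 st.py; python3 steer.py '[{"d": [-0.004,0,0.006]},{"d": [-0.003,0,0.006]},{"d": [-0.003,0,0.007]}]'>/dev/null; python3 st.py;  python3 steer.py '[{"d": [-0.002,0,0.006]},{"d": [0,0,0.006]},{}]'>/dev/null; python3 st.py
```

```text
t 14.50 [ 0.5724 -0.1222  0.1053] F [-0.8  0.4  3.6] w -0.0002 g 1.3 ty yaw -0.0130 tz [ 0.    -0.001 -1.   ]
t 14.75 [ 0.5722 -0.132   0.0862] F [ 0.6 -0.4  2.3] w -0.0000 g 1.0 ty yaw -0.0130 tz [ 0.    -0.001 -1.   ]
t 15.00 [ 0.5718 -0.1334  0.0733] F [ 0.   0.8 -0.1] w -0.0000 g 0.0 ty yaw -0.0132 tz [-0.001  0.    -1.   ]
```

Force has dropped to zero, so the lever snapped down. I press lightly to confirm the stop, then retreat.

```bash
python3 steer.py '[{"d": [0,0,0.002]},{"d": [0,0,0.001]},{"d": [0,0,0.0005]},{}]'>/dev/null; python3 st.py; python3 steer.py '[{"d": [0,0,-0.03]},{"d": [0,0,-0.04]},{"d": [0,0,-0.04]},{"d": [0,0,-0.03]},{}]'>/dev/null; python3 steer.py '[{"d": [-0.04,0,0]},{"d": [-0.04,0,0]},{"d": [-0.02,0,0]},{},{}]'>/dev/null; python3 st.py; python3 - <<'E'
from rig import manip
from h import *
import cv2
s=manip.get_state();r=manip.get_image("top");a=r["img"][:,:,::-1];cv2.imwrite("pics/end.png",a)
o=cv2.imread("pics/top0.png")
# where the pictures differ, board region
for n,(x0,x1,y0,y1) in dict(garlic=(268,290,203,226),tomato=(190,217,185,211),tumbler=(376,418,175,210)).items():
    d=np.abs(a[y0:y1,x0:x1].astype(int)-o[y0:y1,x0:x1]).mean();print(n,d)
# lever row: dark grip extent, gray profile along the vice centreline
row=a[167:172,290:345].mean((0,2));print(row.astype(int))
E
```

```text
t 15.33 [ 0.5719 -0.1332  0.0727] F [-2.8 -0.6  9.7] w 0.0004 g 4.9 ty yaw -0.0125 tz [ 0. -0. -1.]
t 16.17 [ 0.5702 -0.2336  0.21  ] F [ 0.2  0.4 -0.1] w 0.0001 g 0.0 ty yaw -0.0149 tz [-0.002  0.002 -1.   ]
garlic 5.663372859025033
tomato 5.804843304843305
tumbler 11.045124716553287
[88 90 91 88 82 78 86 91 93 93 92 91 91 92 91 91 92 92 67 22 12 14 16 14
 16 13 16 14 15 14 15 16 13 16 13 15 15 33 54 61 60 61 60 62 62 63 62 63
 63 64 63 63 63 64 64]
```

The lever's stop height under load (0.0727 m) matches the reading before it was raised. In the top image the grip lies flat and has shifted 41 mm with the jaw. The robot is clear of everything, so I hand in.

```bash
python3 -c "
from rig import manip
print(manip.sign_off())"
```

```text
the job is handed in; nothing more can be done
None
```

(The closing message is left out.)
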